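# Ease the laser lift down level with the bracket

## Task

Crack the lift's release valve open a fraction of a turn so that the deck with the laser head sinks slowly, and when the deck's top is level with the top of the fixed bracket beside it (to about half a centimetre) shut the valve fully again and let go. Never let the deck drop quickly (keep it well under 4 cm a second), do not touch the deck or the laser head, and leave the other things on the table where they are.

Things in the scene. Friction and masses are not known exactly. Their poses are not given: they have to be found in the camera images.
- lift: small hydraulic lift fixed to the table: base plate 200 (x) x 150 (y) x 16 mm, grey cylinder 68 mm across, 132 mm tall, 35 mm behind the origin, valve block on its front. Origin on the table; base plate spans x -70..130, y -75..75 mm; z up, front is -x (roughly towards the robot). The valve lets the ram sink; nothing can raise it again
- valve (a joint): angle of the release valve, rad: 0 = shut (stop), positive = open, anticlockwise seen from outside; stop at 1.4. Takes about 0.15 N m, stays where left. The ram holds when shut, begins to sink at 0.25 to 0.45 (hidden weight varies), then about 9 mm/s faster per further 0.1 rad; over about 0.65 may be too fast. It answers at once; shutting stops it
- valve_grip (a point): centre of the valve handle, a steel wing bar 56 long (point x), 10 thick (y), 24 mm deep (z), on a 10 mm stem free for 17 mm. Site z is the turning axis, outward, leaning 32 degrees from vertical to the lift's front; point turns with the handle; shut, point y = lift y. 80 mm in front (-x) of the lift origin, 85 mm up, 20 mm in front of the deck edge: take it along its leaning axis
- deck: the lift's moving deck, a black plate 170 (x) x 150 (y) x 12 mm on top of the ram, with an aluminium laser head 70 x 90 x 55 mm bolted on it. Origin: centre of the ram at the plate's underside; not to be touched by the robot. Slides straight up and down, upper face 150 mm (lowest stop) to 250 mm above the table. Its front edge lies 60 mm in front of the lift's origin
- deck_top (a point): point on the upper face of the deck, 10 mm in front (-x) of the lift's origin, moves with the deck
- bracket_top (a point): centre of the upper face of the fixed bracket: a black plate 120 x 110 x 12 mm on four steel posts, standing to the left or right of the lift; its upper face is 165 to 185 mm above the table
- controller: fixed black box 110 x 110 x 69 mm on the other side of the lift; origin under its centre
- lens_a: loose lens on a post, 27 mm radius foot, about 120 mm tall; leave alone; origin under the foot
- lens_b: shorter loose lens on a post, about 100 mm tall; leave alone; origin under the foot
- driver: loose screwdriver with black handle, 150 mm long, lying on the table; leave alone; origin on its underside at mid-length
- duster: loose aluminium can, 50 mm across, 120 mm tall; leave alone; origin under its centre
- tray: loose shallow grey tray 90 x 120 x 25 mm; leave alone; origin under its centre
- lens_tube: loose black tube, 30 mm across and 30 mm tall, standing on end; leave alone; origin under its centre
- meter: loose hand-held meter 100 x 70 x 28 mm lying flat; leave alone; origin under its centre

How it is judged:
By the outcome, as a careful person would: the job done as asked, in the order asked, and still so for the second after the job is handed in, with the robot touching nothing.
It also fails if it takes over 64 s, if anything falls off the work surface, if the arm or the gripper's body presses on something with over 40 N, if the wrist force passes 120 N, or if a joint passes its speed limit or range.

## Robot

A 7-joint arm with a two-finger parallel gripper is mounted at the origin on the work surface. World frame = base frame: x ahead of the robot, y to its left, z up, the work surface at z = 0. Lengths are in m, angles in rad, forces in N, time in s.
With the tool pointing down it reaches from about 0.425 to 0.875 m from the base axis. Payload 4.7 kg.
Tool frame: the origin (TCP) lies midway between the tips of the shut fingers; the grasp point (between the pads) lies behind it (robot.pinch_z is the z of the grasp point in the tool frame, in m); z points along the fingers, y is the direction in which the jaws open and shut (so a half turn about z gives the same grasp; the last joint's range is limited). The gripper opens to 85 mm and grips with 20 to 120 N. Pads are 22 mm wide; open, the fingers measure 114 mm over their backs; the gripper's body (76 mm by 85 mm) begins 54 mm behind the grasp point. The pads swing forward as they close: fully open they stand 13 mm farther back than shut.
Start: joints at [1.124, 0.321, -0.07, 1.45, 0.023, 1.371, -0.057], TCP at [0.289, -0.582, 0.204] pointing down, gripper open.
Joint ranges: [-2.86, 2.86], [-0.3, 2.09], [-1.38, 1.24], [0.06, 2.45], [-1.56, 4.7], [0.09, 2.05], [-2.69, 2.69]. Speed limits (rad/s): [2.57, 2.57, 3.14, 3.14, 3.14, 3.14, 3.14].

## Interface

Orientations are given as a 3x3 rotation matrix whose columns are the frame's x, y, z axes.
In Python, from plant import robot gives the robot as it stands.
- The arm moves only by the tool send_rows, never from a script. Its argument "commands" is one flat list of numbers, 7 for each row, row after row: the turn, a rotation vector about the tool's x, y, z in rad, then the shift along the tool's x, y, z in m, then the opening in per cent of the stroke, from 0 (shut) to 100 (fully open). In form: [rx, ry, rz, x, y, z, grip, rx, ry, rz, x, y, z, grip, ...]. A call has 1 to 8 rows; each row is the pose to reach, as a shift and turn from the pose commanded when the call began, along the tool's axes at that moment; what a row does not reach only later rows make up. A row lasts 1/10 s, in which the tool goes at most 50 mm and 8.59 degrees, less where a joint would pass 70% of its speed; a pose out of reach is approached as far as the arm can. A call with a gripper value outside its range is refused whole. The fingers move at their own pace and stop on an object; "squeeze" is the grip in N (left out, the last holds). Time passes only in rows, so rows that repeat a pose let the fingers close. It gives the time, the measured TCP pose, the force and the opening at its end, in the units of the state.
- robot.state(): the state, without advancing time (a new reading comes with each control period).
- robot.camera(name): name is "side" or "top"; returns the picture (480x640x3 uint8, red, green, blue); there is no depth.
- robot.camera_params(name): a dict with "fovy" (degrees; the focal length in pixels is half the picture's height over the tangent of half this angle, whatever the lens; pixels are square), "cx", "cy" (the principal point, pixels), "D" ([k1, k2, p1, p2, k3] as OpenCV has them; the pictures are not rectified), "cam_to_world" (4x4, takes a point from camera to world coordinates). Camera axes: x right, y down, z forward; pixel columns grow to the right and rows downward; lengths in m; the calibration is good to about 2 mm. A picture is of the moment at which its call begins. camera_params takes no time and is no camera call.
- robot.sign_off(): hands the job in, once; it reports no verdict.
Trained networks look in the newest picture that a camera, given by its name, has taken for a name from the list of things; names that differ only in an ending like _2 or _b are one class to them, and where a whole thing is asked for, a point or a joint stands for the part that bears it (a point fixed in the world has none). Each returns a list of dicts, best first, with "score" (0 to 1); they miss things now and then, are a little off and sometimes report something else, mostly with a low value. They report only what shows in the picture. A call takes as long as a camera call.
- robot.find_in(thing, camera): "position" ([x, y, z] in m, in world coordinates, good to about 4 mm: the middle of the surface that is visible of it).
- robot.landmark_of(thing, camera): "position" ([x, y, z] in m, in world coordinates, good to about 4 mm: a listed point, or the origin of a listed thing).
The state is a dict: "time_s": time; "joint_pos": joint angles; "joint_vel": joint speeds; "joint_efforts": joint torques, N m; "eef_pos": TCP position; "tcp_rot": TCP orientation; "contact_force": force on the tool from outside, world axes, zero at the start; "wrist_torque": the same for the moment, N m; "gripper_width": finger opening in m.
Only numpy, scipy, OpenCV 4.12 (cv2) and the standard library are available. Lean on these libraries where they do the work, as an engineer would, in place of code of your own. Each camera call takes 0.05 s, during which the arm holds its last target. There are 200 camera calls.

## Working session

There is one attempt and no reset: what is moved stays moved. The work goes in short steps, Python scripts to look and compute and a tool call to move; the robot and the scene stay as the last step left them, time stands still between calls to the robot, and variables do not carry over. Pictures are saved under pics/ and viewed, about 8 in all and at most 12, crops included, and the job is handed in when it is done.

Besides the shell and the picture viewer there is one more tool, called after "Call:" in YAML: its name, and indented under it one key for each argument. send_rows: Moves the arm, as the interface text tells. Its arguments: {"type":"object","properties":{"commands":{"type":"array"},"squeeze":{"type":"number"}},"required":["commands"]}

```bash
mkdir -p pics; ls; python3 - <<'E'
from plant import robot
import cv2,numpy as np
for c in ("side","top"):
    im=robot.camera(c); cv2.imwrite(f"pics/{c}0.png",im[:,:,::-1])
    p=robot.camera_params(c); print(c,p["fovy"],np.round(p["cam_to_world"],3).tolist())
    for t in ("lift","valve_grip","deck_top","bracket_top","controller","lens_a","duster"):
        print(t,[(round(d["score"],2),np.round(d["position"],3).tolist()) for d in robot.landmark_of(t,c)[:2]])
s=robot.state(); print(s["time_s"],s["eef_pos"],s["tcp_rot"],s["contact_force"],s["gripper_width"],robot.pinch_z)
E
```

```text
pics
side 52.30935527386409 [[-0.963, -0.211, 0.165, 0.336], [-0.267, 0.723, -0.637, 0.755], [0.016, -0.658, -0.753, 1.033], [0.0, 0.0, 0.0, 1.0]]
lift [(0.69, [0.659, 0.064, -0.001]), (0.52, [0.313, -0.308, -0.002])]
valve_grip [(0.56, [0.582, 0.049, 0.085]), (0.24, [0.311, -0.308, 0.001])]
deck_top [(0.7, [0.651, 0.061, 0.233])]
bracket_top [(0.58, [0.738, -0.093, 0.174])]
controller [(0.6, [0.69, 0.249, -0.0])]
lens_a [(0.84, [0.514, -0.453, -0.002]), (0.56, [0.52, 0.442, -0.001])]
duster [(0.89, [0.377, -0.386, 0.004]), (0.44, [0.521, 0.442, -0.001])]
top 43.9463109311845 [[-0.019, -0.979, 0.202, 0.238], [-1.0, 0.018, -0.004, -0.022], [0.0, -0.202, -0.979, 1.693], [0.0, 0.0, 0.0, 1.0]]
lift [(0.85, [0.662, 0.06, 0.004])]
valve_grip [(0.49, [0.584, 0.046, 0.086]), (0.46, [0.348, 0.42, -0.004])]
deck_top [(0.63, [0.653, 0.059, 0.237])]
bracket_top [(0.97, [0.734, -0.09, 0.166])]
controller [(0.82, [0.681, 0.247, 0.003])]
lens_a [(0.74, [0.516, -0.456, -0.002]), (0.62, [0.518, 0.436, 0.005])]
duster [(0.77, [0.372, -0.385, 0.004])]
0.8 [ 0.28900306 -0.58224718  0.20386296] [[ 8.95707295e-01  4.44644174e-01  6.01015080e-06]
 [ 4.44644170e-01 -8.95707286e-01 -1.39230735e-04]
 [-5.65247994e-05  1.27382364e-04 -9.99999990e-01]] [-0.09341089 -0.15707296  0.24697842] 0.08530308645871981 -0.0187
```

View pics/side0.png

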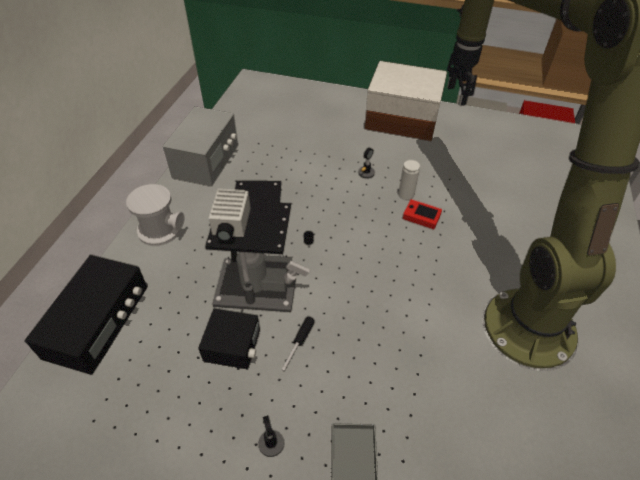

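View pics/top0.png

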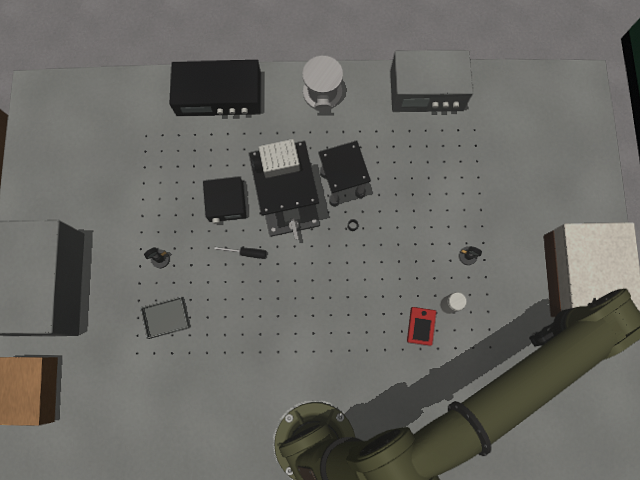

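Side and top agree: the lift is at about (0.66, 0.06) and yawed about 10°. The wing bar (side ~(297,268), top ~(295,230)) points forward and the bracket stands on the −y side. Next I'll zoom in to mark corners.

```bash
python3 - <<'E'
import cv2,numpy as np
a=cv2.imread("pics/side0.png")[170:310,200:320]; b=cv2.imread("pics/top0.png")[130:245,240:380]
a=cv2.resize(a,(480,560),interpolation=cv2.INTER_CUBIC); 
cv2.imwrite("pics/zs.png",cv2.convertScaleAbs(a,alpha=1.6))
b=cv2.resize(b,(700,575),interpolation=cv2.INTER_CUBIC); cv2.imwrite("pics/zt.png",cv2.convertScaleAbs(b,alpha=1.6))
E
```

```text
(no output)
```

View pics/zs.png

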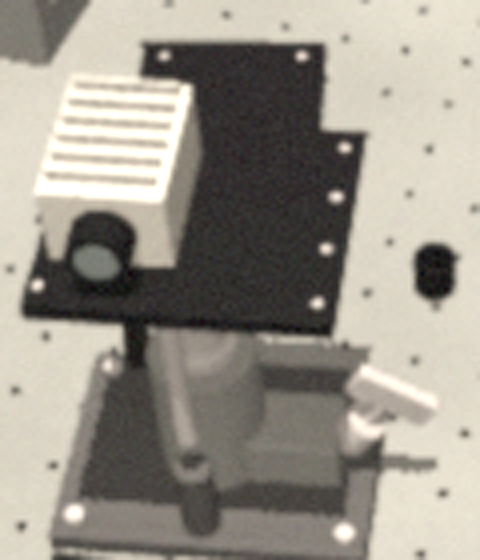

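View pics/zt.png

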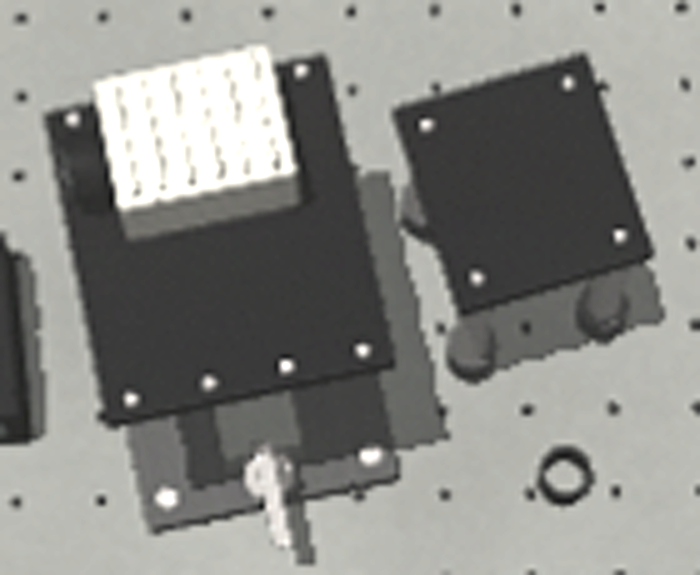

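Screws show clearly in both views. In zoomed pixels the deck front screws are at side (345,147)…(318,302) and top (363,349)…(131,398). The bracket's two far screws are at side (163,56), (302,56) and top (568,82), (620,236). I'll triangulate these.

```bash
cat > h.py <<'E'
import cv2,numpy as np
from plant import robot
from scipy.spatial.transform import Rotation as R
def cam(c):
    p=robot.camera_params(c); f=240/np.tan(np.radians(p["fovy"])/2)
    K=np.array([[f,0,p["cx"]],[0,f,p["cy"]],[0,0,1.]])
    return K,np.array(p["D"],float),np.linalg.inv(p["cam_to_world"])
def norm(c,uv):
    K,D,_=cam(c); return cv2.undistortPoints(np.array(uv,float).reshape(-1,1,2),K,D).reshape(-1,2)
def proj(c,X):
    K,D,T=cam(c); return cv2.projectPoints(np.array(X,float).reshape(-1,3),cv2.Rodrigues(T[:3,:3])[0],T[:3,3],K,D)[0].reshape(-1,2)
def tri(s,t):
    X=cv2.triangulatePoints(cam("side")[2][:3],cam("top")[2][:3],norm("side",s).T,norm("top",t).T); X=(X[:3]/X[3]).T
    return X,np.hypot(*(proj("side",X)-s).T),np.hypot(*(proj("top",X)-t).T)
def blob(im,uv,r=2):  # centroid of a bright spot near uv
    g=im.astype(float).sum(2)
    for _ in range(3):
        u,v=np.round(uv).astype(int); w=g[v-r:v+r+1,u-r:u+r+1]; w=np.clip(w-np.median(w),0,None)
        y,x=np.mgrid[v-r:v+r+1,u-r:u+r+1]; uv=np.array([(w*x).sum(),(w*y).sum()])/w.sum()
    return uv
def delta(p,rot):  # command (rotvec, shift) from the present pose
    s=robot.state(); A=s["tcp_rot"]
    return R.from_matrix(A.T@rot).as_rotvec(),A.T@(np.array(p)-s["eef_pos"])
E
python3 - <<'E'
from h import *
S=cv2.imread("pics/side0.png");T=cv2.imread("pics/top0.png")
zs=np.array([(345,147),(336,196),(326,248),(318,302),(163,56),(302,56),(343,532)])/4+[200,170]-.375
zt=np.array([(363,349),(287,365),(209,381),(131,398),(568,82),(620,236),(166,497)])/5+[240,130]-.4
s=np.array([blob(S,p) for p in zs]);t=np.array([blob(T,p) for p in zt])
print(np.round(s-zs,1).tolist(),np.round(t-zt,1).tolist())
X,e,f=tri(s,t);print(X.round(4),e.round(1),f.round(1))
d=X[0]-X[3];print("yaw",np.degrees(np.arctan2(d[0],-d[1])))
b=tri(np.array([(375,368),(432,405)])/4+[200,170]-.375,np.array([(260,465),(288,540)])/5+[240,130]-.4);print(b)
E
```

```text
[[-0.1, 0.0], [-0.0, 0.1], [0.0, 0.1], [-0.2, 0.1], [0.2, -0.2], [-0.1, -0.1], [0.2, -0.0]] [[-0.1, 0.2], [-0.2, 0.2], [-0.1, 0.3], [-0.1, 0.2], [-0.0, 0.1], [-0.0, -0.1], [0.1, 0.1]]
[[ 0.6241 -0.0073  0.2354]
 [ 0.6165  0.0314  0.235 ]
 [ 0.6089  0.0708  0.2347]
 [ 0.6008  0.1102  0.2354]
 [ 0.7895 -0.1202  0.168 ]
 [ 0.7027 -0.1452  0.1681]
 [ 0.5957  0.1092  0.0181]] [0.2 0.3 0.2 0.3 0.2 0.2 0.3] [0.2 0.2 0.2 0.2 0.2 0.2 0.3]
yaw 11.221995744898635
(array([[0.59191451, 0.05068823, 0.11258256],
       [0.55921198, 0.03748124, 0.07120287]]), array([0.673326  , 0.25844685]), array([0.59869079, 0.23160572]))
```

The deck is 67.0 mm above the bracket (0.2351 vs 0.1681, like-for-like screws). The yaw is 11.2° and the valve is at about (0.583, 0.046, 0.085). Now the pre-grasp move.

```bash
cat >> h.py <<'E'
yaw=np.radians(11.2); V=np.array([.583,.046,.085]); l=np.radians(32)
tz=np.array([np.sin(l)*np.cos(yaw),np.sin(l)*np.sin(yaw),-np.cos(l)]); ty=np.array([np.sin(yaw),-np.cos(yaw),0])
RT=np.column_stack([np.cross(ty,tz),ty,tz])
def goal(back): return V+(0.0187-back)*tz
E
python3 - <<'E'
from h import *
r,d=delta(goal(.10),RT);print(goal(.10),goal(0),RT.round(3).tolist(),r,d,np.degrees(np.linalg.norm(r)))
E
```

```text
[0.54073806 0.03763191 0.15394631] [0.59272077 0.04792476 0.0691415 ] [[0.832, 0.194, 0.52], [0.165, -0.981, 0.103], [0.53, 0.0, -0.848]] [-0.0739507   0.55523065  0.25838971] [ 0.50110933 -0.44330407  0.04983185] 35.3434168942135
```

Call:
send_rows:
  commands: [0,0,0,0.034,-0.03,-0.01,100,0,0,0,0.068,-0.06,-0.02,100,0,0.05,0.03,0.102,-0.09,-0.02,100,-0.01,0.1,0.05,0.136,-0.12,-0.02,100,-0.02,0.15,0.08,0.17,-0.15,-0.02,100,-0.03,0.2,0.1,0.204,-0.18,-0.02,100,-0.03,0.25,0.12,0.238,-0.21,-0.02,100,-0.04,0.3,0.14,0.272,-0.24,-0.02,100]

```text
time_s: 1.6
eef_pos: [0.4265, -0.2449, 0.2242]
tcp_rot: [[0.905, 0.31, 0.29], [0.302, -0.95, 0.076], [0.299, 0.019, -0.954]]
contact_force: [0.6, 0.7, 0.0]
gripper_width: 0.0854
```

```bash
python3 - <<'E'
from h import *
s=robot.state();r,d=delta(goal(.10),RT);print(s["time_s"],s["eef_pos"],r,d,s["joint_pos"].round(2))
E
```

```text
1.6 [ 0.42654765 -0.24490336  0.22417977] [-0.03294941  0.25292584  0.11750894] [ 0.16756929 -0.23442496  0.12150652] [ 0.94 -0.18 -0.25  1.97 -0.31  1.18 -0.47]
```

Call:
send_rows:
  commands: [0,0.04,0.02,0.021,-0.029,0.015,100,-0.01,0.08,0.04,0.042,-0.058,0.03,100,-0.01,0.12,0.05,0.063,-0.087,0.045,100,-0.02,0.15,0.07,0.084,-0.117,0.06,100,-0.02,0.18,0.08,0.105,-0.146,0.075,100,-0.03,0.21,0.1,0.126,-0.176,0.09,100,-0.033,0.253,0.118,0.147,-0.205,0.105,100,-0.033,0.253,0.118,0.1676,-0.2344,0.1215,100]

```text
time_s: 2.4
eef_pos: [0.5386, 0.0392, 0.1524]
tcp_rot: [[0.832, 0.197, 0.518], [0.167, -0.98, 0.105], [0.528, -0.001, -0.849]]
contact_force: [1.0, -0.7, 0.6]
gripper_width: 0.0852
```

Call:
send_rows:
  commands: [0,0,0,0,0,0,100,0,0,0,0,0,0,100,0,0,0,0,0,0,100]

```text
time_s: 2.7
eef_pos: [0.5398, 0.035, 0.1538]
tcp_rot: [[0.833, 0.193, 0.518], [0.164, -0.981, 0.102], [0.528, -0.0, -0.849]]
contact_force: [0.6, 0.1, 0.4]
gripper_width: 0.0854
```

```bash
python3 - <<'E'
from h import *
s=robot.state();r,d=delta(goal(.10),RT);print(s["time_s"],s["eef_pos"],r,d,s["joint_pos"].round(2))
a=robot.camera("side")[:,:,::-1];b=robot.camera("top")[:,:,::-1]
print([[(round(x["score"],2),np.round(x["position"],3).tolist()) for x in robot.landmark_of("valve_grip",c)[:1]] for c in ("side","top")])
a=cv2.resize(a[190:310,220:380],(640,480));b=cv2.resize(b[160:280,230:370],(560,480))
cv2.imwrite("pics/p1.png",cv2.resize(np.hstack([a,b]),(800,320)))
E
```

```text
2.7 [0.53983066 0.03504311 0.1537598 ] [ 0.00026155  0.00172322 -0.00106144] [ 0.00127862 -0.00236476  0.00057716] [ 0.23 -0.27 -0.26  2.27 -0.27  0.59 -1.23]
[[(0.76, [0.582, 0.051, 0.083])], [(0.39, [0.581, 0.044, 0.085])]]
```

View pics/p1.png

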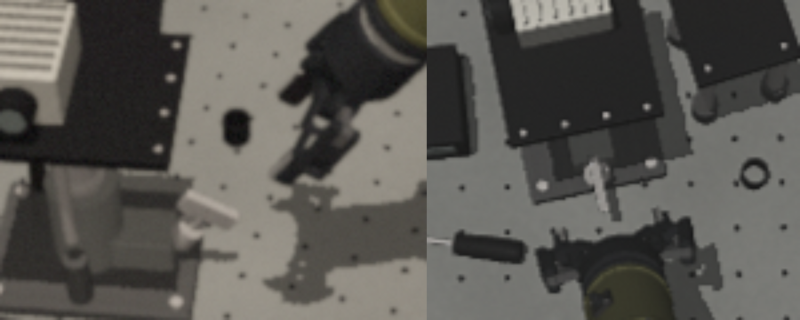

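The bar is centred between the open fingers in both views (top crop: bar ~(600,190), jaws ~(548/682,245)). I'll advance along the leaning axis.

Call:
send_rows:
  commands: [0,0,0,0,-0.001,0.015,100,0,0.002,0,0.001,-0.002,0.035,100,0,0.002,-0.001,0.001,-0.002,0.055,100,0,0.002,-0.001,0.001,-0.002,0.075,100,0,0.002,-0.001,0.001,-0.002,0.09,100,0,0.002,-0.001,0.001,-0.002,0.1,100,0,0.002,-0.001,0.001,-0.002,0.1,100,0,0.002,-0.001,0.001,-0.002,0.1,100]

```text
time_s: 3.7
eef_pos: [0.5919, 0.0484, 0.0691]
tcp_rot: [[0.832, 0.195, 0.519], [0.165, -0.981, 0.103], [0.53, -0.0, -0.848]]
contact_force: [-0.2, -0.5, 0.2]
gripper_width: 0.0855
```

Call:
send_rows:
  commands: [0,0,0,0,0,0,50,0,0,0,0,0,0,25,0,0,0,0,0,0,25,0,0,0,0,0,0,25,0,0,0,0,0,0,25,0,0,0,0,0,0,25]
  squeeze: 40

```text
time_s: 4.3
eef_pos: [0.5918, 0.0488, 0.069]
tcp_rot: [[0.832, 0.196, 0.52], [0.166, -0.981, 0.104], [0.53, 0.0, -0.848]]
contact_force: [0.5, -1.1, 0.3]
gripper_width: 0.0213
```

```bash
python3 - <<'E'
from h import *
s=robot.state();r,d=delta(goal(0),RT);print(s["time_s"],s["eef_pos"],r,d,s["joint_pos"].round(2),s["contact_force"],s["gripper_width"])
a=robot.camera("side")[:,:,::-1];b=robot.camera("top")[:,:,::-1]
a=cv2.resize(a[190:310,220:380],(640,480));b=cv2.resize(b[160:280,230:370],(560,480))
cv2.imwrite("pics/p2.png",cv2.convertScaleAbs(cv2.resize(np.hstack([a,b]),(800,320)),alpha=1.5))
E
```

```text
4.3 [0.59183979 0.04881069 0.06896036] [-0.00079488  0.00019341  0.00141397] [0.00068151 0.0010413  0.00021219] [ 0.23 -0.01 -0.32  2.26 -0.18  0.35 -1.31] [ 0.52553896 -1.07457515  0.33926833] 0.02130208498880033
```

View pics/p2.png

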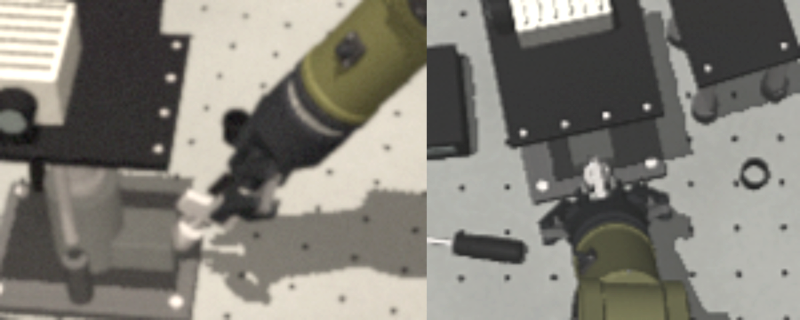

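Fingers straddle the bar, with its rear end showing past the pads at side crop (195,205). Closing.

Call:
send_rows:
  commands: [0,0,0,0,0,0,12,0,0,0,0,0,0,6,0,0,0,0,0,0,0,0,0,0,0,0,0,0,0,0,0,0,0,0,0]
  squeeze: 60

```text
time_s: 4.9
eef_pos: [0.5919, 0.048, 0.069]
tcp_rot: [[0.832, 0.195, 0.52], [0.165, -0.981, 0.103], [0.53, 0.0, -0.848]]
contact_force: [-2.5, -4.1, 3.4]
gripper_width: 0.0065
```

```bash
cat > look.py <<'E'
from h import *
# deck height from its front screws: known xy, fit z with both cameras
XY=np.array([[.6241,-.0073],[.6165,.0314],[.6089,.0708],[.6008,.1102]])
def deckz(z0,verbose=True):
    out=[]
    for c in ("side","top"):
        im=robot.camera(c); z=z0
        for _ in range(4):
            zs=[]
            for q in XY:
                P=np.array([[*q,z],[*q,z+.01]]); a,b=proj(c,P); m=blob(im,a); g=(b-a)/.01
                zs.append(z+(m-a)@g/(g@g))
            z=np.median(zs)
        out.append((z,np.ptp(zs)))
    return out
if __name__=="__main__":
    import sys
    t=robot.state()["time_s"]; print(t,np.round(deckz(float(sys.argv[1])),4).tolist())
    s=robot.state(); print(s["time_s"],s["gripper_width"],s["contact_force"].round(1),s["wrist_torque"].round(2))
    r=R.from_matrix(RT.T@s["tcp_rot"]).as_rotvec(); print("turn",r.round(3), RT.T@(s["eef_pos"]-goal(0)))
E
python3 look.py .235
```

```text
4.9 [[0.2348, 0.0008], [0.2373, 0.0013]]
5.0 0.006448201027444722 [-2.6 -4.2  3.6] [-0.85  0.72 -0.41]
turn [ 0.    -0.    -0.001] [-0.00070309 -0.00029756 -0.00029102]
```

Gripped at a reading of 6.5 mm. I'll open to 0.25 first, then creep up.

Call:
send_rows:
  commands: [0,0,-0.06,0,0,0,0,0,0,-0.12,0,0,0,0,0,0,-0.18,0,0,0,0,0,0,-0.22,0,0,0,0,0,0,-0.25,0,0,0,0,0,0,-0.25,0,0,0,0]

```text
time_s: 5.6
eef_pos: [0.5921, 0.0477, 0.0691]
tcp_rot: [[0.758, 0.394, 0.52], [0.403, -0.909, 0.103], [0.513, 0.132, -0.848]]
contact_force: [-2.7, -5.2, 3.7]
gripper_width: 0.0065
```

```bash
python3 look.py .235; python3 - <<'E'
from h import *
a=robot.camera("side")[:,:,::-1];b=robot.camera("top")[:,:,::-1]
a=cv2.resize(a[230:300,240:320],(460,400),interpolation=cv2.INTER_CUBIC);b=cv2.resize(b[190:260,260:330],(340,400),interpolation=cv2.INTER_CUBIC)
cv2.imwrite("pics/p3.png",cv2.convertScaleAbs(np.hstack([a,b]),alpha=1.5))
E
```

```text
5.6 [[0.2348, 0.0007], [0.2373, 0.0013]]
5.7 0.006602159459894738 [-2.6 -4.7  3.5] [-0.91  0.67 -0.51]
turn [-0.    0.   -0.25] [-6.35342061e-04  6.62070164e-06 -3.02389393e-04]
```

View pics/p3.png

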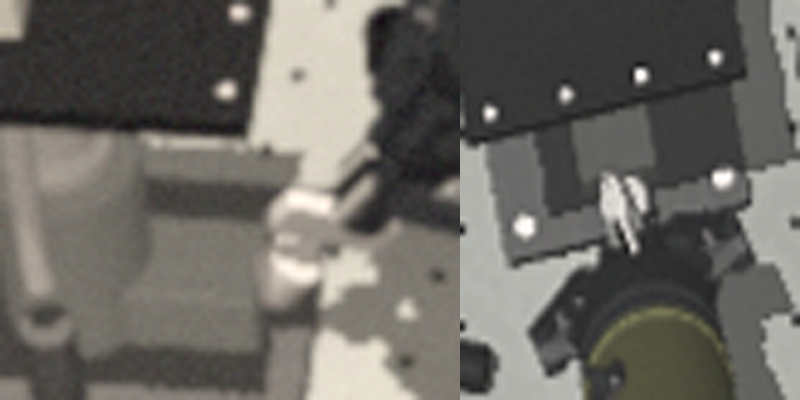

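The handle turns with the gripper (rear end moved left, top crop (612,195)), and the deck still holds. Opening further.

Call:
send_rows:
  commands: [0,0,-0.03,0,0,0,0,0,0,-0.06,0,0,0,0,0,0,-0.09,0,0,0,0,0,0,-0.09,0,0,0,0,0,0,-0.09,0,0,0,0]

```text
time_s: 6.3
eef_pos: [0.5921, 0.0476, 0.0691]
tcp_rot: [[0.72, 0.46, 0.52], [0.482, -0.87, 0.103], [0.5, 0.177, -0.848]]
contact_force: [-3.5, -5.1, 3.2]
gripper_width: 0.0064
```

```bash
python3 look.py .235
```

```text
6.3 [[0.2348, 0.0007], [0.2372, 0.0013]]
6.4 0.006868531209669192 [-2.7 -5.7  3.1] [-0.95  0.69 -0.56]
turn [-0.    0.   -0.34] [-0.00062154  0.00014491 -0.00030188]
```

Call:
send_rows:
  commands: [0,0,-0.03,0,0,0,0,0,0,-0.06,0,0,0,0,0,0,-0.08,0,0,0,0,0,0,-0.08,0,0,0,0,0,0,-0.08,0,0,0,0]

```text
time_s: 6.9
eef_pos: [0.5921, 0.0475, 0.0691]
tcp_rot: [[0.68, 0.516, 0.52], [0.55, -0.829, 0.102], [0.484, 0.216, -0.848]]
contact_force: [-2.6, -5.4, 3.0]
gripper_width: 0.007
```

```bash
python3 look.py .235
```

```text
6.9 [[0.2348, 0.0008], [0.2373, 0.0013]]
7.0 0.006727801361179007 [-3.2 -5.3  3.4] [-0.91  0.64 -0.63]
turn [-0.    0.   -0.42] [-0.00059151  0.00022448 -0.00029663]
```

Call:
send_rows:
  commands: [0,0,-0.03,0,0,0,0,0,0,-0.06,0,0,0,0,0,0,-0.06,0,0,0,0,0,0,-0.06,0,0,0,0,0,0,-0.06,0,0,0,0]

```text
time_s: 7.5
eef_pos: [0.5922, 0.0475, 0.0691]
tcp_rot: [[0.648, 0.556, 0.52], [0.599, -0.794, 0.102], [0.47, 0.245, -0.848]]
contact_force: [-2.8, -5.2, 2.8]
gripper_width: 0.0068
```

```bash
python3 look.py .234
```

```text
7.5 [[0.2348, 0.0007], [0.2373, 0.0012]]
7.6 0.006823068501153459 [-2.5 -5.7  3.2] [-1.01  0.63 -0.67]
turn [-0.001  0.    -0.48 ] [-0.00054066  0.00031789 -0.00030576]
```

Call:
send_rows:
  commands: [0,0,-0.03,0,0,0,0,0,0,-0.06,0,0,0,0,0,0,-0.06,0,0,0,0,0,0,-0.06,0,0,0,0,0,0,-0.06,0,0,0,0]

```text
time_s: 8.1
eef_pos: [0.5922, 0.0474, 0.0692]
tcp_rot: [[0.614, 0.594, 0.52], [0.645, -0.757, 0.102], [0.455, 0.273, -0.848]]
contact_force: [-1.6, -5.8, 2.3]
gripper_width: 0.0067
```

```bash
python3 look.py .234; python3 - <<'E'
from h import *
a=robot.camera("side")[:,:,::-1];b=robot.camera("top")[:,:,::-1]
a=cv2.resize(a[230:300,240:320],(460,400),interpolation=cv2.INTER_CUBIC);b=cv2.resize(b[190:260,260:330],(340,400),interpolation=cv2.INTER_CUBIC)
cv2.imwrite("pics/p4.png",cv2.convertScaleAbs(np.hstack([a,b]),alpha=1.5))
E
```

```text
8.1 [[0.2323, 0.0004], [0.234, 0.0025]]
8.2 0.006778472726736066 [-2.5 -5.3  3.2] [-1.05  0.67 -0.66]
turn [-0.001  0.    -0.54 ] [-0.00049806  0.00040913 -0.00031812]
```

View pics/p4.png

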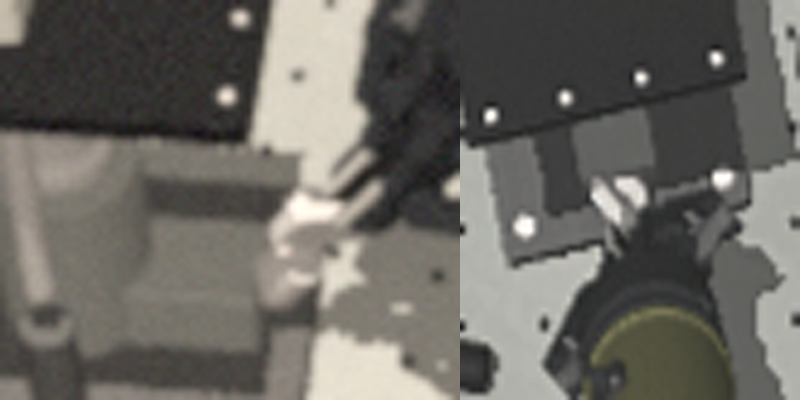

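It is now sinking (side 0.2348 → 0.2323) with the gripper at 0.54 rad. I'll open slightly more and time it.

Call:
send_rows:
  commands: [0,0,-0.03,0,0,0,0,0,0,-0.05,0,0,0,0,0,0,-0.05,0,0,0,0,0,0,-0.05,0,0,0,0,0,0,-0.05,0,0,0,0,0,0,-0.05,0,0,0,0,0,0,-0.05,0,0,0,0,0,0,-0.05,0,0,0,0]

```text
time_s: 9.1
eef_pos: [0.5923, 0.0474, 0.0692]
tcp_rot: [[0.583, 0.624, 0.52], [0.682, -0.724, 0.102], [0.44, 0.295, -0.848]]
contact_force: [-3.4, -5.2, 2.7]
gripper_width: 0.0066
```

```bash
python3 look.py .225
```

```text
9.1 [[0.2217, 0.0009], [0.2244, 0.0018]]
9.2 0.006575823754560085 [-2.1 -6.1  2.7] [-0.97  0.6  -0.7 ]
turn [-0.001  0.    -0.59 ] [-0.0004386   0.00044703 -0.00031952]
```

Call:
send_rows:
  commands: [0,0,0,0,0,0,0,0,0,0,0,0,0,0,0,0,0,0,0,0,0,0,0,0,0,0,0,0,0,0,0,0,0,0,0,0,0,0,0,0,0,0,0,0,0,0,0,0,0,0,0,0,0,0,0,0]

```text
time_s: 10.0
eef_pos: [0.5923, 0.0474, 0.0692]
tcp_rot: [[0.583, 0.624, 0.52], [0.682, -0.724, 0.102], [0.44, 0.295, -0.848]]
contact_force: [-0.8, -6.5, 3.4]
gripper_width: 0.0068
```

Call:
send_rows:
  commands: [0,0,0,0,0,0,0,0,0,0,0,0,0,0,0,0,0,0,0,0,0,0,0,0,0,0,0,0,0,0,0,0,0,0,0,0,0,0,0,0,0,0,0,0,0,0,0,0,0,0,0,0,0,0,0,0]

```text
time_s: 10.8
eef_pos: [0.5923, 0.0473, 0.0692]
tcp_rot: [[0.583, 0.624, 0.52], [0.682, -0.724, 0.102], [0.44, 0.295, -0.848]]
contact_force: [-1.7, -6.8, 2.5]
gripper_width: 0.0063
```

```bash
python3 look.py .201
```

```text
10.8 [[0.2027, 0.0006], [0.205, 0.0013]]
10.9 0.0066103580470105805 [-1.8 -5.5  2.5] [-1.02  0.61 -0.69]
turn [-0.001  0.    -0.59 ] [-0.0005058   0.00045515 -0.00030312]
```

Call:
send_rows:
  commands: [0,0,0,0,0,0,0,0,0,0,0,0,0,0,0,0,0,0,0,0,0,0,0,0,0,0,0,0,0,0,0,0,0,0,0,0,0,0,0,0,0,0,0,0,0,0,0,0,0,0,0,0,0,0,0,0]

```text
time_s: 11.7
eef_pos: [0.5922, 0.0474, 0.0691]
tcp_rot: [[0.583, 0.624, 0.52], [0.682, -0.724, 0.102], [0.44, 0.295, -0.848]]
contact_force: [-1.8, -5.9, 2.6]
gripper_width: 0.0067
```

Call:
send_rows:
  commands: [0,0,0,0,0,0,0,0,0,0,0,0,0,0,0,0,0,0,0,0,0,0,0,0,0,0,0,0,0,0,0,0,0,0,0,0,0,0,0,0,0,0,0,0,0,0,0,0,0,0,0,0,0,0,0,0]

```text
time_s: 12.5
eef_pos: [0.5923, 0.0473, 0.0692]
tcp_rot: [[0.583, 0.624, 0.52], [0.682, -0.724, 0.102], [0.44, 0.295, -0.848]]
contact_force: [-1.7, -6.5, 2.9]
gripper_width: 0.0067
```

```bash
python3 look.py .184
```

```text
12.5 [[0.1846, 0.0008], [0.1864, 0.0021]]
12.6 0.00660413767517244 [-2.6 -5.6  3.3] [-1.03  0.6  -0.7 ]
turn [-0.001  0.    -0.59 ] [-0.00047757  0.0004466  -0.00030644]
```

Call:
send_rows:
  commands: [0,0,0,0,0,0,0,0,0,0,0,0,0,0,0,0,0,0,0,0,0,0,0,0,0,0,0,0,0,0,0,0,0,0,0,0,0,0,0,0,0,0,0,0,0.04,0,0,0,0,0,0,0.08,0,0,0,0]

```text
time_s: 13.4
eef_pos: [0.5922, 0.0474, 0.0691]
tcp_rot: [[0.632, 0.575, 0.52], [0.622, -0.776, 0.102], [0.463, 0.259, -0.848]]
contact_force: [-1.8, -5.7, 3.0]
gripper_width: 0.0067
```

```bash
python3 look.py .175
```

```text
13.4 [[0.1755, 0.0012], [0.1773, 0.0028]]
13.5 0.006926654918265066 [-1.8 -6.   3. ] [-1.2   0.59 -0.56]
turn [-0.001  0.    -0.51 ] [-0.00051054  0.00041526 -0.00031219]
```

Call:
send_rows:
  commands: [0,0,0,0,0,0,0,0,0,0,0,0,0,0,0,0,0,0,0,0,0]

```text
time_s: 13.8
eef_pos: [0.5922, 0.0474, 0.0691]
tcp_rot: [[0.631, 0.575, 0.52], [0.623, -0.776, 0.102], [0.462, 0.26, -0.848]]
contact_force: [-1.5, -5.6, 2.9]
gripper_width: 0.0066
```

```bash
python3 look.py .172
```

```text
13.8 [[0.1732, 0.0009], [0.1751, 0.0037]]
13.9 0.006623304256154343 [-2.2 -5.9  2.9] [-1.16  0.65 -0.51]
turn [-0.001  0.    -0.511] [-0.00050784  0.00040214 -0.00030425]
```

Call:
send_rows:
  commands: [0,0,0,0,0,0,0,0,0,0,0,0,0,0,0,0,0,0,0,0,0,0,0,0,0,0,0,0,0,0,0,0,0,0,0,0,0,0,0,0,0,0,0,0,0.06,0,0,0,0,0,0,0.14,0,0,0,0]

```text
time_s: 14.7
eef_pos: [0.5921, 0.0476, 0.0691]
tcp_rot: [[0.706, 0.48, 0.52], [0.507, -0.856, 0.102], [0.494, 0.191, -0.848]]
contact_force: [-2.9, -5.3, 3.9]
gripper_width: 0.007
```

```bash
python3 look.py .168; python3 look.py .168
```

```text
14.7 [[0.1687, 0.001], [0.1707, 0.0027]]
14.8 0.007132634376524509 [-3.1 -5.4  3.6] [-1.    0.69 -0.51]
turn [-0.001  0.    -0.369] [-0.00059035  0.00024381 -0.00031245]
14.8 [[0.1687, 0.001], [0.1707, 0.0028]]
14.9 0.006880920949017946 [-1.9 -5.8  3.7] [-1.03  0.65 -0.55]
turn [-0.001 -0.    -0.37 ] [-0.00061705  0.00021411 -0.0002952 ]
```

Stopped at 0.1687 against the 0.1678 target. Now shutting fully to the stop.

Call:
send_rows:
  commands: [0,0,0.08,0,0,0,0,0,0,0.16,0,0,0,0,0,0,0.24,0,0,0,0,0,0,0.32,0,0,0,0,0,0,0.37,0,0,0,0,0,0,0.4,0,0,0,0,0,0,0.43,0,0,0,0,0,0,0.43,0,0,0,0]

```text
time_s: 15.7
eef_pos: [0.5919, 0.0481, 0.069]
tcp_rot: [[0.842, 0.146, 0.52], [0.108, -0.989, 0.103], [0.529, -0.031, -0.848]]
contact_force: [-3.8, -4.3, 4.0]
gripper_width: 0.0067
```

```bash
python3 look.py .168
```

```text
15.7 [[0.1687, 0.001], [0.1707, 0.0028]]
15.8 0.006578344060102934 [-3.1 -4.7  3.8] [-1.08  0.69 -0.07]
turn [-0.    -0.     0.057] [-0.00069685 -0.0002931  -0.00030728]
```

Call:
send_rows:
  commands: [0,0,0.03,0,0,0,0,0,0,0.03,0,0,0,0,0,0,0.03,0,0,0,0]

```text
time_s: 16.1
eef_pos: [0.5919, 0.0481, 0.069]
tcp_rot: [[0.846, 0.121, 0.52], [0.079, -0.992, 0.103], [0.528, -0.046, -0.848]]
contact_force: [-2.5, -5.1, 4.2]
gripper_width: 0.0066
```

```bash
python3 look.py .168
```

```text
16.1 [[0.1687, 0.001], [0.1707, 0.0028]]
16.2 0.006594267778288676 [-3.2 -4.4  4.2] [-1.27  0.67 -0.01]
turn [-0.    -0.     0.087] [-0.00069206 -0.0003083  -0.00029048]
```

The torque at the stop rises with the turn, so the valve is seated. Releasing and backing out along the axis.

Call:
send_rows:
  commands: [0,0,0,0,0,0,20,0,0,0,0,0,0,50,0,0,0,0,0,0,100,0,0,0,0,0,0,100,0,0,0,0,0,0,100,0,0,0,0,0,0,100,0,0,0,0,0,0,100,0,0,0,0,0,0,100]

```text
time_s: 17.0
eef_pos: [0.5919, 0.0488, 0.0689]
tcp_rot: [[0.846, 0.12, 0.519], [0.077, -0.992, 0.104], [0.528, -0.048, -0.848]]
contact_force: [0.5, -0.7, 1.4]
gripper_width: 0.0853
```

Call:
send_rows:
  commands: [0,0,0,0,0,-0.015,100,0,0,0,0,0,-0.03,100,0,0,0,0,0,-0.045,100,0,0,0,0,0,-0.06,100,0,0,0,0,0,-0.075,100,0,0,0,0,0,-0.09,100,0,0,0,0,0,-0.1,100,0,0,0,0,0,-0.1,100]

```text
time_s: 17.8
eef_pos: [0.5404, 0.0382, 0.1553]
tcp_rot: [[0.845, 0.12, 0.522], [0.077, -0.992, 0.103], [0.53, -0.047, -0.847]]
contact_force: [0.9, 0.3, 0.4]
gripper_width: 0.0852
```

```bash
python3 look.py .168; python3 - <<'E'
from h import *
from look import XY
S=robot.camera("side");T=robot.camera("top")
P=np.vstack([np.c_[XY,[.1687]*4],[[.7895,-.1202,.168],[.7027,-.1452,.1681]]])
s=np.array([blob(S,p) for p in proj("side",P)]);t=np.array([blob(T,p) for p in proj("top",P)])
X,e,f=tri(s,t);print(X.round(4),e.round(1),f.round(1))
a=cv2.resize(S[180:310,200:340,::-1],(430,400),interpolation=cv2.INTER_CUBIC);b=cv2.resize(T[140:260,240:360,::-1],(370,400),interpolation=cv2.INTER_CUBIC)
cv2.imwrite("pics/p5.png",cv2.convertScaleAbs(np.hstack([a,b]),alpha=1.5))
E
```

```text
17.8 [[0.1687, 0.0011], [0.1707, 0.0028]]
17.9 0.085373379694452 [-0.1 -0.4 -0.1] [-0.17  0.56  0.02]
turn [ 0.001 -0.     0.089] [-0.00069622 -0.0009695  -0.10003275]
[[ 0.6244 -0.0078  0.1693]
 [ 0.6162  0.0315  0.1691]
 [ 0.6086  0.0711  0.1694]
 [ 0.6006  0.1101  0.169 ]
 [ 0.7896 -0.1201  0.1681]
 [ 0.7027 -0.1452  0.1681]] [0.2 0.3 0.2 0.2 0.2 0.2] [0.2 0.2 0.2 0.2 0.2 0.2]
```

View pics/p5.png

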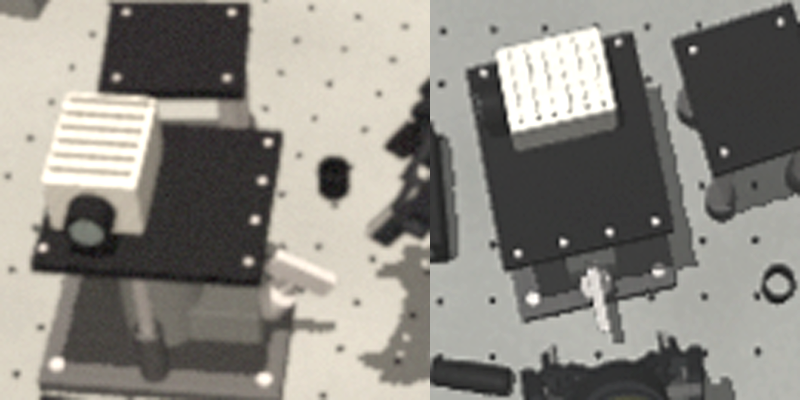

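The bar is back in its shut direction, and the deck screws are at 0.169 against the bracket's 0.168. The gripper is clear of everything.

```bash
python3 -c "
from plant import robot
print(robot.sign_off())"
```

```text
the job is handed in; nothing more can be done
None
```

The deck now sits about 1 mm above the bracket top, the valve is shut, and the job is handed in at about 18 s of the 64 s allowed.

- **Lowering:** I gripped the wing handle along its leaning axis and opened it in small steps. The deck began to sink somewhere between 0.48 and 0.54 rad of gripper turn. That is later than the 0.25–0.45 rad given, probably because the grip has some give. It sank at 5–11 mm/s, against the 40 mm/s limit. I slowed it near the end, stopped it, and turned the valve past its shut position onto the stop.
- **Level:** in the last check from both cameras, the deck screws were at 0.169 m and the bracket screws at 0.168 m. This assumes both sets of screws stand equally proud of their plates.
- **Valve shut:** the wrist torque kept rising as I pressed against the stop. The handle points the way it did at the start, and the deck height stayed the same before and after I let go.
- **Touching other things:** the gripper is open and about 10 cm back from the valve. Contact force is near zero. I planned the path clear of the deck, the laser head and the loose things, and forces stayed under about 8 N at every reading. I did not measure the loose things again at the end.
- **Readings that disagreed:** the top camera alone read the deck about 2 mm higher than the side camera, before and after. The drop it measured agrees: 66.6 mm against 66.1 mm from the side, with 67.0 mm wanted. The gripper read 6.5 mm on the 10 mm bar, but the pictures show it turned the handle.

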